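Fit the kneading paddle in the dough mixer and hold it home

TASK

Get the dough mixer ready: take its lid by the tab, tip it up about its far edge and lift it off, and lay it flat on the table, tab up, clear of the mixer. Then set the kneading paddle on the splined spindle in the bowl, turn it until the splines mesh, slide it home and push it fully down against the sprung collar; finish while still gripping the paddle and pressing it down. Leave the jar, the spatula and the box cutter where they are.

Things in the scene. Friction and masses are not known exactly. Their poses are not given: they have to be found in the camera images.
- mixer: Low white mixer fixed on the table, left half of the work area, turned up to 0.3 rad: base 230 x 200 mm, 72 mm high, with a fixed round steel bowl (floor 81 mm, rim 140 mm above the table; at the rim outer radius 88, inner 84 mm; inside it narrows to 66 mm). Origin: centre of its underside, on the axis of bowl and spindle; z up.
- bowl_rim (a point): Centre of the bowl's mouth, at rim height (140 mm above the table).
- lid: Loose white lid on the bowl's rim, 0.18 kg: disc 184 mm wide, 6 mm thick; under it a loose-fitting plug 156 mm wide, 6 mm deep, on which it rests when laid on the table. Upright tab 32 mm long (lid x), 10 mm thick (y), 34 mm tall, centred 68 mm out in the lid's -x, on the robot's side of the bowl within 0.8 rad. Origin: centre of the plug's underside (disc top 12 mm up, tab top 46 mm); z up.
- lid_tab (a point): Middle of the lid's tab, 23 mm above the disc's top; axes as the lid's (pinch the tab along y). The table right of the paddle (x 0.35 to 0.60, y -0.28 to -0.50) is always free for laying the lid down.
- lid_far_edge (a point): Point on the lid's edge opposite the tab, 92 mm from the centre, on the disc's underside: it rests on the rim, and the lid is tipped up about it.
- spindle_top (a point): Top centre of the steel spindle in the middle of the bowl, under the lid, 124 mm above the table. The spindle is a cross of two 30 x 7 mm bars along this point's x and y (four splines: repeats every quarter turn), their tops roof-shaped ridges 3.5 mm high; z up. It may stand at any angle and is held stiffly (slips at 0.2 N m).
- collar (a joint): Travel of the black sprung collar, a disc 52 mm wide round the spindle's foot, its free top 100 mm above the table and 24 mm below the spindle's top: 0 free, 0.010 m pressed down to its stop. The spring pushes back with 4 N at first, 12 N at the stop, and lifts the paddle again unless it is held down.
- paddle: Metal paddle, 0.25 kg, upright on the table right of the mixer. Square hub 46 mm wide, 48 mm high; cross socket in its underside (two slots 10 x 33 mm along x and y, 40 mm deep); two blades to 63 mm out along +-x, 38 mm high; on top a grip 26 x 26 mm, from 48 to 108 mm up, square with the slots. Origin: centre of the hub's underside; z up. Fully home: origin 34 mm below the spindle's top.
- paddle_grip (a point): Middle of the upper part of the paddle's grip, 88 mm above its underside; axes as the paddle's.
- jar: Bystander: jar 68 mm across, 110 mm high, standing farther out. Origin: centre of its underside.
- spatula: Bystander: spatula lying farther out. Leave alone.
- cutter: Bystander: closed black box cutter, 95 x 26 x 16 mm, lying beyond the mixer. Origin: centre of its underside.
There are look-alikes about, which are no part of the job. Of the things that look like the paddle, the larger one is meant. There is more than one size of the lid; the job needs the smaller.

How it is judged:
On the way, in this order (a step that is already met when the one before it is completed fails the run):
1. the lid is tipped up by its tab: tilted more than 0.12 rad (7 degrees) with its far edge still within 15 mm of the rim's height, over the bowl (angle between lid's own z axis and vertical above 0.12 rad and z of lid_far_edge in the frame of bowl_rim between -0.015 and 0.015 m and horizontal distance between lid and bowl_rim below 0.03 m and contact force between the fingers and lid above 0.5 N), for 0.1 s.
2. the lid lies flat on the table, tab up, let go and clear of the mixer (height (world z) of lid below 0.01 m and angle between lid's own z axis and vertical below 0.08 rad and contact force between lid and mixer below 0.1 N and contact force between each of the arm, the fingers and lid below 0.1 N), for 0.2 s.
3. the paddle's socket is meshed on the spindle: origin at least 12 mm below the spindle's top, within 4 mm of its axis, upright (z of paddle in the frame of spindle_top below -0.012 m and horizontal distance between paddle and spindle_top below 0.004 m and angle between paddle's own z axis and vertical below 0.12 rad), for 0.1 s.
At the end, for the whole second after the job is handed in: Paddle meshed on the spindle (within 4 mm, upright within 0.1 rad), underside 30 mm or more below the spindle's top, collar pressed over 7.5 of 10 mm with over 5 N, fingers still on the paddle, all still; lid flat on the table, tab up, off the mixer (value of joint collar above 0.0075 m and z of paddle in the frame of spindle_top below -0.03 m and horizontal distance between paddle and spindle_top below 0.004 m and angle between paddle's own z axis and vertical below 0.1 rad and (angle between the x axis of paddle and the x axis of spindle_top, either way round below 0.25 rad or angle between the x axis of paddle and the y axis of spindle_top, either way round below 0.25 rad) and contact force between the fingers and paddle above 2 N and contact force between paddle and collar above 5 N and linear speed of each of paddle, lid below 0.02 m/s and height (world z) of lid below 0.01 m and angle between lid's own z axis and vertical below 0.08 rad and contact force between lid and mixer below 0.1 N); the arm keeps its last pose, push and grip.
It fails at once if a bystander (jar, spatula, box cutter) is moved more than 30 mm (distance of any of jar, spatula, cutter from where it was at the start of the episode above 0.03 m).
It also fails if it takes over 54 s, if anything falls off the work surface, if the arm or the gripper's body presses on something with over 40 N, if the wrist force passes 120 N, or if a joint passes its speed limit or range.

ROBOT

A 6-joint arm with a two-finger parallel gripper is mounted at the origin on the work surface. World frame = base frame: x ahead of the robot, y to its left, z up, the work surface at z = 0. Lengths are in m, angles in rad, forces in N, time in s.
With the tool pointing down it reaches from about 0.375 to 0.9 m from the base axis. Payload 3.1 kg.
Tool frame: the origin (TCP) lies between the finger pads; the fingertips stand 11 mm ahead of it and the grasp point (between the pads) lies 8 mm behind it; z points along the fingers, y is the direction in which the jaws open and shut (so a half turn about z gives the same grasp; the last joint's range is limited). The gripper opens to 85 mm and grips with 20 to 120 N. Pads are 22 mm wide; open, the fingers measure 114 mm over their backs; the gripper's body (76 mm by 85 mm) begins 54 mm behind the grasp point. The pads swing forward as they close: fully open they stand 13 mm farther back than shut.
Start: joints at [-1.516, 0.527, 1.433, -0, 1.181, -0.178], TCP at [0.144, -0.608, 0.242] pointing down, gripper open.
Joint ranges: [-3.08, 3.08], [-0.75, 2.2], [0.22, 2.44], [-1.43, 4.57], [0, 2.65], [-2.85, 2.85]. Speed limits (rad/s): [2.79, 2.79, 3.14, 3.14, 3.14, 3.14].

INTERFACE

Orientations are given as a unit quaternion [x, y, z, w].
In Python, from station import manip gives the robot as it stands.
- The arm moves only by the tool move_arm, never from a script. Its argument "deltas" is a list of rows, each a list of 5 numbers: the shift along the tool's x, y, z in units of 40 cm (1.0 is 40 cm), then the turn about the tool's z in units of 0.5 rad (1.0 is 0.5 rad), then the opening in per cent of the stroke, from 0 (shut) to 100 (fully open). In form: [[x, y, z, twist, grip], ...]. A call has exactly 8 rows; each row is the pose to reach, as a shift and turn from the pose commanded when the call began, along the tool's axes at that moment; what a row does not reach only later rows make up. A row lasts 1/12 s, in which the tool goes at most 41.7 mm and 7.16 degrees, less where a joint would pass 70% of its speed; a pose out of reach is approached as far as the arm can. A call with a number of a shift or a turn outside -1 to 1 is refused whole. A call with a gripper value outside its range is refused whole. The fingers move at their own pace and stop on an object; "force" is the grip in N (left out, the last holds). Time passes only in rows, so rows that repeat a pose let the fingers close, or fill a call up. It gives the time, the measured TCP pose, the force and the opening at its end, in the units of the state.
- manip.sense(): the state, without advancing time (a new reading comes with each control period).
- manip.snapshot(name): name is "scene" or "top" or "wrist"; returns (picture, depth): 480x640x3 uint8, red, green, blue; 480x640 float32, m along the optical axis (not along the pixel's ray), 0 where there is no reading.
- manip.get_calibration(name): a dict with "vfov" (degrees; the focal length in pixels is half the picture's height over the tangent of half this angle, whatever the lens; pixels are square), "cx", "cy" (the principal point, pixels), "pose" (4x4, takes a point from camera to world coordinates). Camera axes: x right, y down, z forward; pixel columns grow to the right and rows downward; lengths in m; the calibration is good to about 2 mm. A picture is of the moment at which its call begins: read the wrist's pose just before it. get_calibration takes no time and is no camera call; for the wrist camera it gives the pose at the moment of the call.
- manip.sign_off(): hands the job in, once; it reports no verdict.
The state is a dict: "t": time; "q": joint angles; "qd": joint speeds; "tau": joint torques, N m; "tcp_pos": TCP position; "tool_rot": TCP orientation; "force": force on the tool from outside, world axes, zero at the start; "ft_torque": the same for the moment, N m; "finger_gap": opening from 0.0 (shut) to 1.0 (fully open).
Only numpy, scipy, OpenCV 4.12 (cv2) and the standard library are available. Lean on these libraries where they do the work, as an engineer would, in place of code of your own. Each camera call takes 0.05 s, during which the arm holds its last target.

## Working session

There is one attempt and no reset: what is moved stays moved. The work goes in short steps, Python scripts to look and compute and a tool call to move; the robot and the scene stay as the last step left them, time stands still between calls to the robot, and variables do not carry over. Pictures are saved under pics/ and viewed, and the job is handed in when it is done.

Besides the shell and the picture viewer there is one more tool, called after "Request:" by a JSON object that holds its "api" and its "payload". move_arm: Moves the arm, as the interface text tells. Its arguments: {"type":"object","properties":{"deltas":{"type":"array","items":{"type":"array","items":{"type":"number"}}},"force":{"type":"number"}},"required":["deltas"]}

```bash
mkdir -p pics; ls; python3 - <<'E'
from station import manip
import cv2,numpy as np
s=manip.sense(); print({k:np.round(v,3) for k,v in s.items()})
for n in("scene","top"):
    c=manip.get_calibration(n); p,d=manip.snapshot(n)
    print(n,c["vfov"],c["cx"],c["cy"],np.round(c["pose"],3).tolist())
    cv2.imwrite(f"pics/{n}0.png",p[:,:,::-1]); np.savez(f"{n}0.npz",p=p,d=d,pose=c["pose"],v=c["vfov"],c=[c["cx"],c["cy"]])
E
```

```text
pics
{'t': np.float64(0.0), 'q': array([-1.516,  0.528,  1.434,  0.   ,  1.181, -0.179]), 'qd': array([-0.001, -0.   , -0.001, -0.   ,  0.   , -0.001]), 'tau': array([ 1.0000e-03, -4.4234e+01, -1.7802e+01, -0.0000e+00,  8.0000e-03,
       -0.0000e+00]), 'tcp_pos': array([ 0.144, -0.607,  0.241]), 'tool_rot': array([ 0.993,  0.116,  0.   , -0.001]), 'force': array([ 0.401,  0.222, -0.179]), 'ft_torque': array([ 0.025, -0.016, -0.02 ]), 'finger_gap': np.float64(0.999)}
scene 47.152744740278855 320.50957531145986 244.45754662838476 [[0.337, 0.583, -0.739, 1.368], [0.941, -0.218, 0.257, -0.355], [-0.012, -0.783, -0.622, 0.84], [0.0, 0.0, 0.0, 1.0]]
top 53.801394236634195 317.5992955098983 237.48837491152585 [[-0.006, -0.997, 0.078, 0.436], [-1.0, 0.005, -0.005, -0.046], [0.004, -0.078, -0.997, 1.218], [0.0, 0.0, 0.0, 1.0]]
```

View pics/scene0.png

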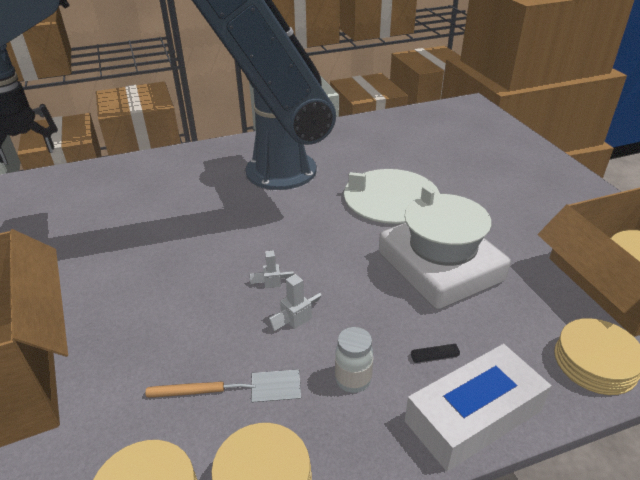

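View pics/top0.png

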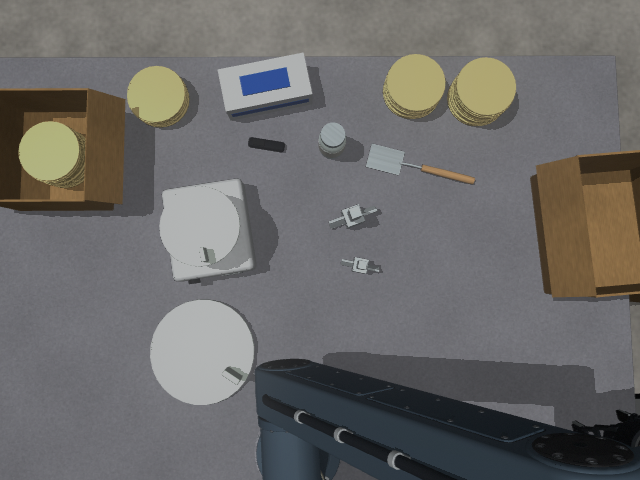

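The scene view and the top view agree on the candidates:
- **Lids:** one lies on the mixer, at top-view (200,227) with its tab at (205,255). A larger one lies on the table at (203,352). The smaller one on the mixer is meant.
- **Paddles:** the larger is at (353,216) and the smaller at (362,265). The larger is meant.

Next I measure both and enlarge them to confirm.

```bash
cat > h.py <<'E'
import numpy as np,cv2
def cloud(p,d,pose,v,c):
    f=240/np.tan(np.radians(v)/2)
    u,w=np.meshgrid(np.arange(640),np.arange(480))
    X=np.stack([(u-c[0])/f*d,(w-c[1])/f*d,d],-1)
    W=X@pose[:3,:3].T+pose[:3,3]
    W[d<=0]=np.nan
    return W
def load(n):
    z=np.load(n); return z["p"],cloud(z["p"],z["d"],z["pose"],float(z["v"]),z["c"])
E
python3 - <<'E'
from h import *
ims=[]
for n,boxes in (("top0.npz",[(150,170,270,290),(320,190,400,290),(150,290,270,410)]),("scene0.npz",[(340,160,520,310),(240,240,330,340)])):
    p,W=load(n)
    for (a,b,c,d) in boxes:
        im=p[b:d,a:c,::-1]; ims.append(cv2.resize(im,(int(260*(c-a)/(d-b)),260),interpolation=cv2.INTER_CUBIC)); 
    Z=W[:,:,2]
    if n[0]=="t":
        for (x,y) in [(320,300),(100,250),(450,250),(600,80)]: print("table",W[y,x].round(4))
        for (nm,bx,lo,hi) in [("lid1top",(150,170,270,290),.143,.156),("tab1",(150,170,270,290),.165,.20),("lid2top",(140,290,270,415),.006,.02),("tab2",(140,290,270,415),.025,.08),("padL_grip",(320,190,400,240),.095,.13),("padL_hub",(320,190,400,240),.03,.06),("padS_grip",(330,242,400,290),.055,.13),("jar",(310,115,350,165),.08,.15),("cut",(240,130,295,158),.01,.03)]:
            a,b,c,d=bx; w=W[b:d,a:c]; m=(w[...,2]>lo)&(w[...,2]<hi); q=w[m]
            r=cv2.minAreaRect((q[:,:2]*1000).astype(np.float32))
            print(nm,m.sum(),q.mean(0).round(4),"zmax",q[:,2].max().round(4),"rect c",np.round(r[0],1),np.round(r[1],1),round(r[2],1))
h=np.hstack(ims[:3]); g=np.hstack(ims[3:]); 
o=np.zeros((520,max(h.shape[1],g.shape[1]),3),np.uint8); o[:260,:h.shape[1]]=h; o[260:,:g.shape[1]]=g
cv2.imwrite("pics/crop0.png",o)
E
```

```text
table [ 3.713e-01 -5.680e-02 -3.000e-04]
table [0.5021 0.5068 0.0037]
table [ 0.4974 -0.3927  0.0011]
table [ 9.476e-01 -8.045e-01  6.000e-04]
lid1top 4676 [0.5494 0.2184 0.1465] zmax 0.1558 rect c [549.  218.6] [183. 181.] 45.3
tab1 85 [0.4824 0.2021 0.1785] zmax 0.1832 rect c [482.5 202.9] [31.7 10.6] 13.9
lid2top 7171 [0.2479 0.2413 0.0169] zmax 0.02 rect c [243.1 238.7] [304.7 317. ] 0.2
tab2 196 [0.1964 0.1589 0.0565] zmax 0.07 rect c [229.8 246.4] [213.6 106.8] 41.8
padL_grip 126 [ 0.5828 -0.1393  0.1074] zmax 0.1135 rect c [ 583.4 -139.8] [25.9 26.3] 18.2
padL_hub 325 [ 0.5801 -0.1372  0.0427] zmax 0.0588 rect c [ 583.7 -140. ] [ 46.1 125.1] 19.7
padS_grip 81 [ 0.4593 -0.156   0.083 ] zmax 0.0883 rect c [ 459.3 -157. ] [20.4 19.7] 78.0
jar 597 [ 0.7666 -0.0872  0.1055] zmax 0.1156 rect c [768.6 -87.6] [61.8 60.9] 35.7
cut 340 [0.7739 0.0814 0.0158] zmax 0.0237 rect c [774.8  81.3] [94.7 26.3] 79.9
```

View pics/crop0.png

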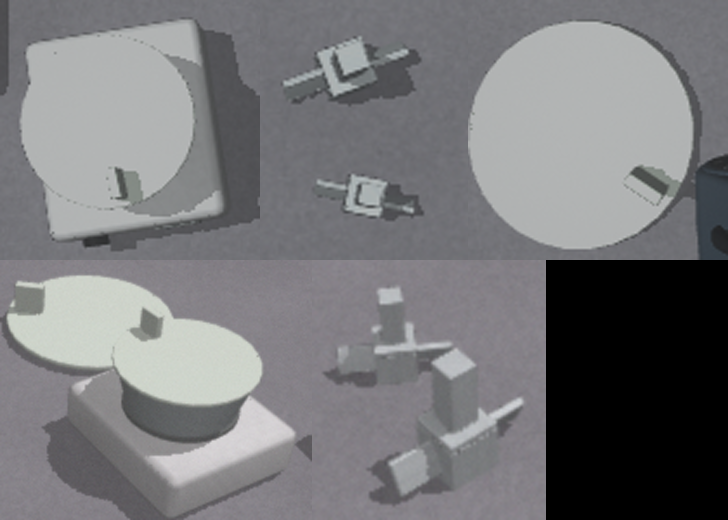

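The crop confirms both picks. The smaller lid (183 mm across) is on the bowl with its tab at (0.4825, 0.203), yaw about 0.235. The larger paddle (46 mm hub, 26 mm grip) is at (0.583, -0.140). The tool's yaw of 0.233 already matches the lid, so I move toward the tab.

```bash
cat >> h.py <<'E'
from scipy.spatial.transform import Rotation as R
def to(target,yaw=None):
    from station import manip
    s=manip.sense(); Rm=R.from_quat(s["tool_rot"]).as_matrix()
    d=np.array(target)-s["tcp_pos"]; u=Rm.T@d/0.4
    y=np.arctan2(Rm[1,0],Rm[0,0])
    print("t",round(float(s["t"]),2),"tcp",s["tcp_pos"].round(4),"yaw",round(y,4),"F",s["force"].round(1),"M",s["ft_torque"].round(2),"gap",round(float(s["finger_gap"]),3),"q",s["q"].round(2),"units",u.round(4),"dist",np.linalg.norm(d).round(3),"" if yaw is None else ("twist",round(-(yaw-y)/0.5,3)))
E
```

Request:
{"api": "move_arm", "payload": {"deltas": [[0.6, -0.486, -0.11, 0, 50], [0.6, -0.486, -0.11, 0, 50], [0.6, -0.486, -0.11, 0, 50], [0.6, -0.486, -0.11, 0, 50], [0.6, -0.486, -0.11, 0, 50], [0.6, -0.486, -0.11, 0, 50], [0.6, -0.486, -0.11, 0, 50], [0.6, -0.486, -0.11, 0, 50]], "force": 30}}

```text
t: 0.77
tcp_pos: [0.3345, -0.3593, 0.2866]
tool_rot: [0.993, 0.117, 0.0, -0.001]
force: [0.0, -0.0, 0.3]
finger_gap: 0.503
```

```bash
python3 -c "
from h import *
to([.46,-.2,.30]); to([.48,.1,.28]); to([.4825,.203,.169])"
```

```text
t 0.77 tcp [ 0.3345 -0.3593  0.2866] yaw 0.2353 F [ 0.  -0.   0.3] M [-0.04 -0.05 -0.01] gap 0.503 q [-1.05  0.29  1.7   0.    1.15  0.28] units [ 0.398  -0.3142 -0.0324] dist 0.203 
t 0.77 tcp [ 0.3345 -0.3593  0.2866] yaw 0.2353 F [ 0.  -0.   0.3] M [-0.04 -0.05 -0.01] gap 0.503 q [-1.05  0.29  1.7   0.    1.15  0.28] units [ 0.6214 -1.0317  0.0195] dist 0.482 
t 0.77 tcp [ 0.3345 -0.3593  0.2866] yaw 0.2353 F [ 0.  -0.   0.3] M [-0.04 -0.05 -0.01] gap 0.503 q [-1.05  0.29  1.7   0.    1.15  0.28] units [ 0.6872 -1.28    0.2976] dist 0.593
```

Request:
{"api": "move_arm", "payload": {"deltas": [[0.4, -0.31, 0, 0, 50], [0.4, -0.31, 0, 0, 50], [0.4, -0.31, 0, 0, 50], [0.4, -0.31, 0, 0, 50], [0.4, -0.31, 0, 0, 50], [0.55, -0.71, 0, 0, 50], [0.55, -0.71, 0, 0, 50], [0.55, -0.71, 0, 0, 50]]}}

```text
t: 1.43
tcp_pos: [0.4756, -0.08, 0.2859]
tool_rot: [0.993, 0.116, -0.0, -0.0]
force: [1.2, 0.2, 0.4]
finger_gap: 0.502
```

```bash
python3 -c "
from h import *
to([.4825,.203,.26]); to([.4825,.203,.169])"
```

```text
t 1.43 tcp [ 0.4756 -0.08    0.2859] yaw 0.2325 F [1.2 0.2 0.4] M [ 0.03 -0.03  0.04] gap 0.502 q [-0.4   0.28  1.72  0.    1.14  0.94] units [ 0.1799 -0.6845  0.065 ] dist 0.284 
t 1.43 tcp [ 0.4756 -0.08    0.2859] yaw 0.2325 F [1.2 0.2 0.4] M [ 0.03 -0.03  0.04] gap 0.502 q [-0.4   0.28  1.72  0.    1.14  0.94] units [ 0.18   -0.6843  0.2925] dist 0.306
```

Request:
{"api": "move_arm", "payload": {"deltas": [[0.178, -0.674, 0.065, 0, 50], [0.178, -0.674, 0.065, 0, 50], [0.178, -0.674, 0.065, 0, 50], [0.178, -0.674, 0.065, 0, 50], [0.178, -0.674, 0.065, 0, 50], [0.178, -0.674, 0.065, 0, 50], [0.178, -0.674, 0.065, 0, 50], [0.178, -0.674, 0.065, 0, 50]]}}

```text
t: 2.1
tcp_pos: [0.4818, 0.2017, 0.2595]
tool_rot: [0.993, 0.119, -0.0, -0.001]
force: [0.8, -0.4, -0.5]
finger_gap: 0.5
```

```bash
python3 - <<'E'
from h import *
from station import manip
to([.4825,.203,.169],.235)
c=manip.get_calibration("wrist"); p,d=manip.snapshot("wrist")
cv2.imwrite("pics/w1.png",p[:,:,::-1]); W=cloud(p,d,c["pose"],c["vfov"],[c["cx"],c["cy"]])
m=(W[...,2]>.165)&(W[...,2]<.19); q=W[m]; r=cv2.minAreaRect((q[:,:2]*1000).astype(np.float32)); print(m.sum(),q.mean(0),r)
E
```

```text
t 2.1 tcp [0.4818 0.2017 0.2595] yaw 0.2386 F [ 0.8 -0.4 -0.5] M [-0.03  0.03  0.01] gap 0.5 q [0.18 0.37 1.67 0.   1.11 1.51] units [ 0.0027 -0.0021  0.2262] dist 0.09 ('twist', np.float64(0.007))
1078 [0.48755336 0.20358122 0.17929203] ((485.4189147949219, 203.08717346191406), (32.16227340698242, 9.630335807800293), 13.702141761779785)
```

View pics/w1.png

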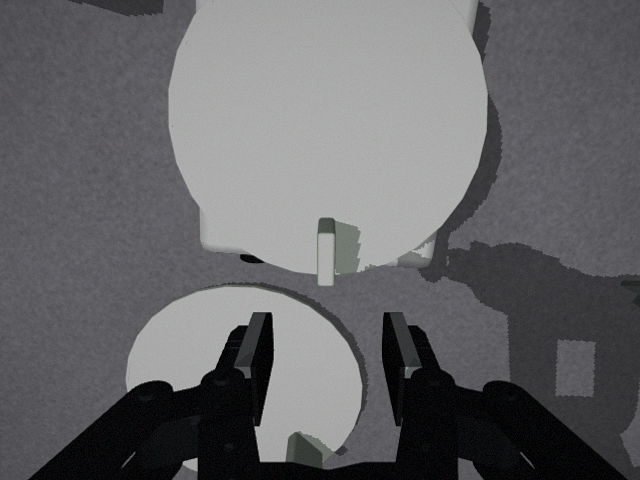

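The tab is at wrist pixel (326, 225–285), centred between the fingers at about column 325. I go down and pinch it gently, so the lid can pivot in the pads.

Request:
{"api": "move_arm", "payload": {"deltas": [[0.006, -0.002, 0.1, 0.007, 50], [0.006, -0.002, 0.19, 0.007, 50], [0.006, -0.002, 0.224, 0.007, 50], [0.006, -0.002, 0.224, 0.007, 50], [0.006, -0.002, 0.224, 0.007, 0], [0.006, -0.002, 0.224, 0.007, 0], [0.006, -0.002, 0.224, 0.007, 0], [0.006, -0.002, 0.224, 0.007, 0]], "force": 20}}

```text
t: 2.82
tcp_pos: [0.4856, 0.1991, 0.1724]
tool_rot: [0.993, 0.114, 0.002, -0.001]
force: [-0.9, 3.4, -0.2]
finger_gap: 0.111
```

```bash
python3 -c "
from h import *
to([.484,.203,.170],.235)"
```

```text
t 2.82 tcp [0.4856 0.1991 0.1724] yaw 0.2289 F [-0.9  3.4 -0.2] M [0.76 0.18 0.25] gap 0.111 q [0.17 0.49 1.76 0.   0.89 1.51] units [-0.0016 -0.0104  0.0061] dist 0.005 ('twist', np.float64(-0.012))
```

Request:
{"api": "move_arm", "payload": {"deltas": [[0.0, 0.008, -0.01, 0, 0], [0.004, 0.008, -0.02, 0, 0], [0.01, 0.008, -0.04, 0, 0], [0.016, 0.008, -0.06, 0, 0], [0.023, 0.008, -0.078, 0, 0], [0.023, 0.008, -0.078, 0, 0], [0.023, 0.008, -0.078, 0, 0], [0.023, 0.008, -0.078, 0, 0]]}}

```text
t: 3.48
tcp_pos: [0.4945, 0.1968, 0.202]
tool_rot: [0.993, 0.114, -0.0, 0.0]
force: [-0.4, -0.9, -1.9]
finger_gap: 0.111
```

```bash
cat > look.py <<'E'
from h import *
from station import manip
import sys
def lidfit(W,box,ref):
    a,b,c,d=box; 
E
python3 - <<'E'
from h import *
from station import manip
to([.484,.203,.170],.235)
c=manip.get_calibration("scene"); p,d=manip.snapshot("scene")
cv2.imwrite("pics/s2.png",cv2.resize(p[140:320,300:540,::-1],None,fx=3,fy=3)); 
c2=manip.get_calibration("top"); p2,d2=manip.snapshot("top")
W=cloud(p2,d2,c2["pose"],c2["vfov"],[c2["cx"],c2["cy"]])
cv2.imwrite("pics/t2.png",cv2.resize(p2[150:310,130:330,::-1],None,fx=3,fy=3)); 
u=np.array([np.cos(.235),np.sin(.235)])
P=W.reshape(-1,3); s=(P[:,:2]-[.549,.2185])@u; n=(P[:,:2]-[.549,.2185])@[-u[1],u[0]]
for k in np.arange(-.09,.10,.015):
    m=(abs(s-k)<.004)&(n>0.02)&(n<.05)&(P[:,2]>.1)
    if m.any(): print(round(k,3),np.median(P[m,2]).round(4))
E
```

```text
t 3.48 tcp [0.4945 0.1968 0.202 ] yaw 0.2291 F [-0.4 -0.9 -1.9] M [-0.01  0.12 -0.01] gap 0.111 q [ 0.17  0.46  1.71 -0.    0.98  1.51] units [-0.0219 -0.0211  0.08  ] dist 0.034 ('twist', np.float64(-0.012))
-0.09 0.5333
-0.075 0.5351
-0.06 0.5328
-0.045 0.5268
-0.03 0.5168
-0.015 0.4994
0.045 0.173
0.06 0.1724
0.075 0.1714
0.09 0.1711
```

View pics/s2.png

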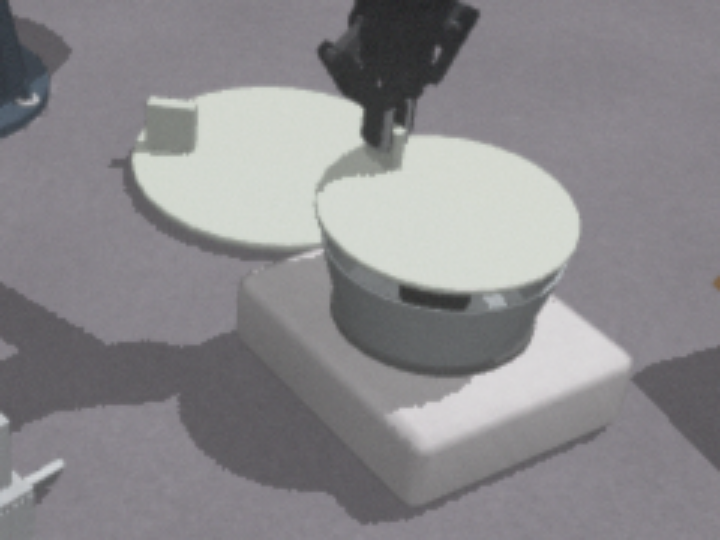

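The far side reads z = 0.171, so the lid came up nearly flat: the full pad grip is too stiff for it to pivot. I'll put it back and re-grip with only a small corner of the pad.

Request:
{"api": "move_arm", "payload": {"deltas": [[-0.01, 0, 0.03, 0, 0], [-0.02, 0, 0.06, 0, 0], [-0.023, 0, 0.076, 0, 0], [-0.023, 0, 0.076, 0, 0], [-0.023, 0, 0.074, 0, 30], [-0.023, 0, 0.074, 0, 30], [-0.023, 0, 0.0, 0, 30], [-0.06, 0, -0.05, 0, 30]]}}

```text
t: 4.25
tcp_pos: [0.4738, 0.1918, 0.2223]
tool_rot: [0.993, 0.114, 0.001, -0.0]
force: [1.1, -1.0, 0.9]
finger_gap: 0.295
```

```bash
python3 - <<'E'
from h import *
from station import manip
to([.484,.203,.170],.235)
c=manip.get_calibration("wrist"); p,d=manip.snapshot("wrist")
cv2.imwrite("pics/w3.png",p[:,:,::-1]); W=cloud(p,d,c["pose"],c["vfov"],[c["cx"],c["cy"]])
m=(W[...,2]>.165)&(W[...,2]<.19);m[300:]=0; q=W[m]; r=cv2.minAreaRect((q[:,:2]*1000).astype(np.float32)); print(m.sum(),q.mean(0),r)
to([*np.array(r[0])/1000,.18],.235)
E
```

```text
t 4.25 tcp [0.4738 0.1918 0.2223] yaw 0.2288 F [ 1.1 -1.   0.9] M [ 0.05 -0.08 -0.03] gap 0.295 q [ 0.17  0.4   1.74 -0.    1.    1.51] units [ 0.0308 -0.0216  0.1309] dist 0.054 ('twist', np.float64(-0.012))
1660 [0.49087201 0.1959627  0.18194744] ((488.6124572753906, 195.46051025390625), (30.927536010742188, 10.335518836975098), 13.118914604187012)
t 4.3 tcp [0.4709 0.1916 0.2255] yaw 0.2297 F [-2.5 -0.2  1.4] M [-0.02  0.1   0.03] gap 0.3 q [ 0.17  0.39  1.74 -0.    1.    1.51] units [0.0451 0.0006 0.1139] dist 0.049 ('twist', np.float64(-0.011))
```

View pics/w3.png

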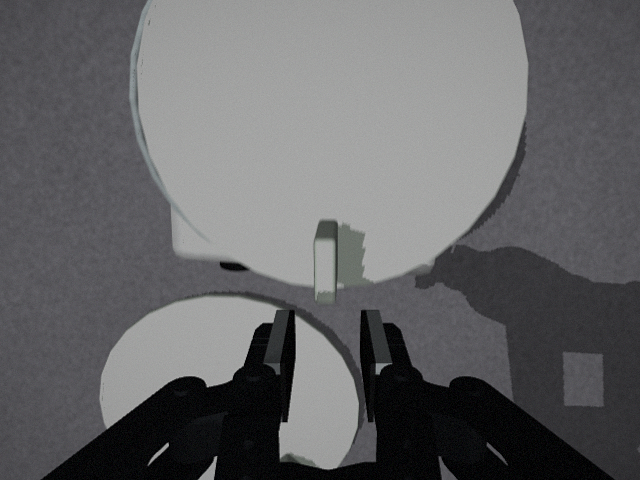

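```bash
cat >> h.py <<'E'
def plane(P):
    c=P.mean(0); n=np.linalg.svd(P-c,full_matrices=False)[2][2]; return c,n*np.sign(n[2])
E
python3 - <<'E'
from h import *
from station import manip
c=manip.get_calibration("top"); p,d=manip.snapshot("top"); W=cloud(p,d,c["pose"],c["vfov"],[c["cx"],c["cy"]])
cv2.imwrite("pics/t3.png",cv2.resize(p[150:310,130:290,::-1],None,fx=3.5,fy=3.5))
w=W[150:300,150:290]
m=(w[...,2]>.135)&(w[...,2]<.165); q=w[m]; q=q[abs(q[:,2]-np.median(q[:,2]))<.02]
print(len(q),plane(q),cv2.minAreaRect((q[:,:2]*1000).astype(np.float32)))
(cx,cy),r=cv2.minEnclosingCircle((q[:,:2]*1000).astype(np.float32)); print(cx,cy,r)
E
```

```text
3522 (array([0.57129217, 0.19823543, 0.15094035]), array([-0.01777684,  0.04911439,  0.99863495])) ((565.07958984375, 200.7012481689453), (184.45425415039062, 150.498291015625), 53.27920150756836)
552.8190307617188 211.88882446289062 94.04914093017578
```

View pics/t3.png

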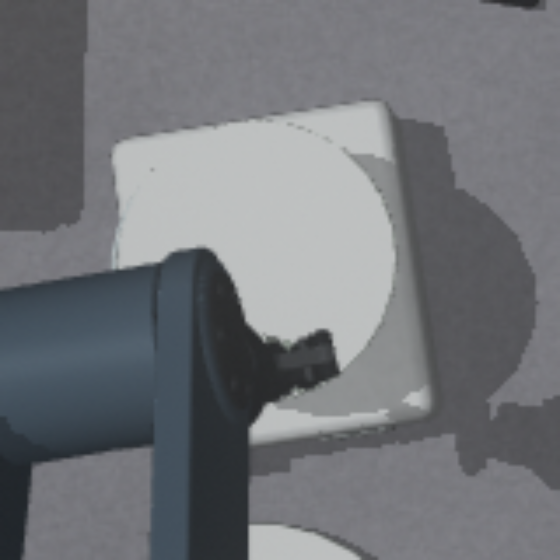

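The lid now sits about 7 mm toward -y and tilted 0.05 rad, so its plug is riding on the rim. I pinch the tab's top outer corner and slide the lid back +y.

Request:
{"api": "move_arm", "payload": {"deltas": [[-0.007, 0, 0.05, 0, 30], [-0.007, 0, 0.096, 0, 30], [-0.007, 0, 0.096, 0, 30], [-0.007, 0, 0.096, 0, 0], [-0.007, 0, 0.096, 0, 0], [-0.007, 0, 0.096, 0, 0], [-0.007, -0.01, 0.096, 0, 0], [-0.009, -0.02, 0.096, 0, 0]], "force": 20}}

```text
t: 5.02
tcp_pos: [0.4665, 0.1988, 0.184]
tool_rot: [0.993, 0.114, 0.001, -0.0]
force: [0.1, 0.0, -0.6]
finger_gap: 0.109
```

```bash
cat > v.py <<'E'
from h import *
from station import manip
import sys
k=sys.argv[1]
to([.484,.203,.170],.235)
c=manip.get_calibration("wrist"); p,d=manip.snapshot("wrist"); W=cloud(p,d,c["pose"],c["vfov"],[c["cx"],c["cy"]])
c2=manip.get_calibration("scene"); p2,d2=manip.snapshot("scene")
a=cv2.resize(p,(400,300)); b=cv2.resize(p2[140:290,330:530],(400,300))
cv2.imwrite(f"pics/v{k}.png",np.hstack([a,b])[:,:,::-1])
w=W[20:240:2,170:500:2].reshape(-1,3); w=w[np.isfinite(w[:,2])]
zmin=float(sys.argv[2]);zmax=float(sys.argv[3])
q=w[(w[:,2]>zmin)&(w[:,2]<zmax)]
for _ in range(4):
    cc,n=plane(q); q=q[abs((q-cc)@n)<.004]
u=np.array([np.cos(.23),np.sin(.23)])
print("plane",len(q),cc.round(4),n.round(3),"tilt",np.arccos(n[2]).round(3),"tilt_x",(n[:2]@u).round(3))
E
python3 v.py 4 .12 .175
```

```text
t 5.02 tcp [0.4665 0.1988 0.184 ] yaw 0.2286 F [ 0.1  0.  -0.6] M [-0.    0.06 -0.  ] gap 0.109 q [0.18 0.45 1.79 0.   0.9  1.52] units [ 0.0449 -0.0003  0.0351] dist 0.023 ('twist', np.float64(-0.013))
plane 18035 [0.5401 0.2127 0.1497] [0.016 0.027 1.   ] tilt 0.031 tilt_x 0.022
```

View pics/v4.png

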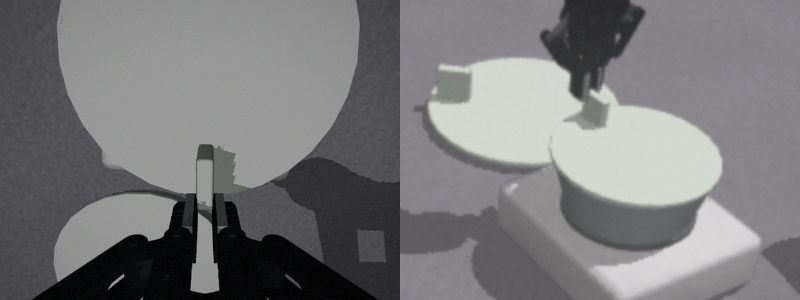

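Request:
{"api": "move_arm", "payload": {"deltas": [[0.0, -0.005, -0.015, 0, 0], [0.004, -0.005, -0.03, 0, 0], [0.008, -0.005, -0.045, 0, 0], [0.013, -0.005, -0.06, 0, 0], [0.017, -0.005, -0.075, 0, 0], [0.02, -0.005, -0.085, 0, 0], [0.02, -0.005, -0.085, 0, 0], [0.02, -0.005, -0.085, 0, 0]]}}

```text
t: 5.78
tcp_pos: [0.4734, 0.2023, 0.2178]
tool_rot: [0.993, 0.114, 0.0, -0.0]
force: [-0.6, -0.4, -1.0]
finger_gap: 0.106
```

```bash
python3 v.py 5 .12 .21
```

```text
t 5.78 tcp [0.4734 0.2023 0.2178] yaw 0.2292 F [-0.6 -0.4 -1. ] M [-0.01  0.13  0.05] gap 0.106 q [ 0.19  0.41  1.73 -0.    0.99  1.53] units [0.0261 0.0043 0.1196] dist 0.049 ('twist', np.float64(-0.012))
plane 18053 [0.5469 0.2161 0.1788] [0.083 0.028 0.996] tilt 0.088 tilt_x 0.087
```

View pics/v5.png

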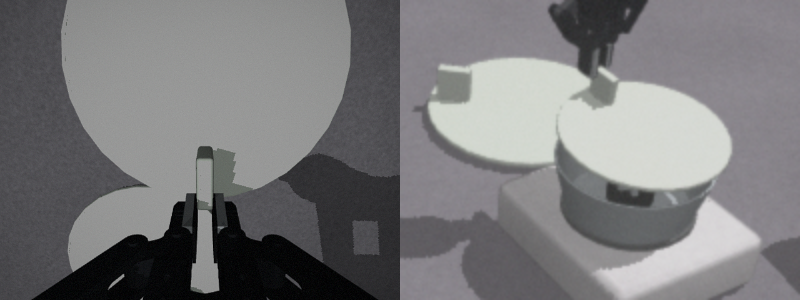

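The tilt is 0.087 rad but the far edge is about 23 mm above the rim. I lower it back, push forward so the plug catches the far inner rim, and raise along the arc.

Request:
{"api": "move_arm", "payload": {"deltas": [[-0.01, 0, 0.02, 0, 0], [-0.02, 0, 0.04, 0, 0], [-0.02, 0, 0.055, 0, 0], [-0.02, 0, 0.055, 0, 0], [-0.01, 0, 0.055, 0, 0], [0.0, 0, 0.05, 0, 0], [0.005, 0, 0.045, 0, 0], [0.01, 0, 0.04, 0, 0]]}}

```text
t: 6.55
tcp_pos: [0.4763, 0.2031, 0.2016]
tool_rot: [0.993, 0.114, -0.002, 0.0]
force: [-4.5, -0.6, 0.1]
finger_gap: 0.107
```

```bash
python3 v.py 6 .12 .21
```

```text
t 6.55 tcp [0.4763 0.2031 0.2016] yaw 0.2294 F [-4.5 -0.6  0.1] M [-0.17  0.86 -0.05] gap 0.107 q [ 0.19  0.44  1.74 -0.    0.96  1.53] units [0.0189 0.0047 0.079 ] dist 0.033 ('twist', np.float64(-0.011))
plane 18070 [0.5496 0.2167 0.1598] [0.122 0.03  0.992] tilt 0.126 tilt_x 0.125
```

View pics/v6.png

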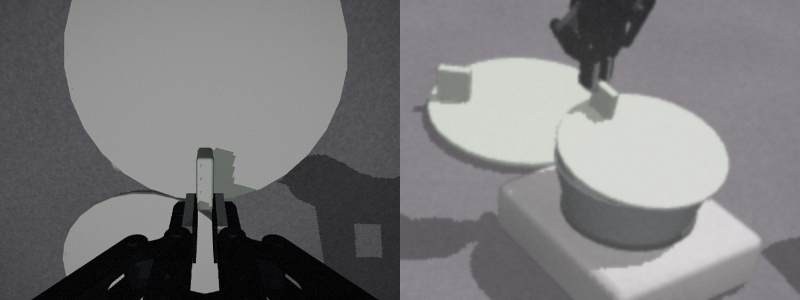

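The push works: tilt is 0.126 rad and rising. I continue up the arc.

Request:
{"api": "move_arm", "payload": {"deltas": [[0.006, 0, -0.008, 0, 0], [0.01, 0, -0.016, 0, 0], [0.014, 0, -0.024, 0, 0], [0.018, 0, -0.032, 0, 0], [0.022, 0, -0.04, 0, 0], [0.024, 0, -0.044, 0, 0], [0.024, 0, -0.044, 0, 0], [0.024, 0, -0.044, 0, 0]]}}

```text
t: 7.32
tcp_pos: [0.4854, 0.2053, 0.2194]
tool_rot: [0.993, 0.114, -0.001, 0.0]
force: [-4.8, -1.3, 0.6]
finger_gap: 0.105
```

```bash
python3 v.py 7 .12 .22
```

```text
t 7.32 tcp [0.4854 0.2053 0.2194] yaw 0.2295 F [-4.8 -1.3  0.6] M [-0.14  0.95  0.05] gap 0.105 q [0.19 0.43 1.7  0.   1.02 1.53] units [-0.0045  0.0049  0.1235] dist 0.049 ('twist', np.float64(-0.011))
plane 18076 [0.5585 0.2187 0.1682] [0.236 0.053 0.97 ] tilt 0.245 tilt_x 0.242
```

View pics/v7.png

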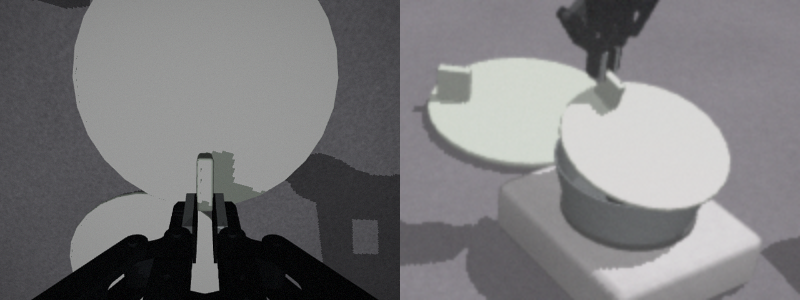

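The lid is tipped 0.245 rad with its far edge about 0–7 mm from rim height, and it stayed there over several rows. I tighten the grip and lift it off.

Request:
{"api": "move_arm", "payload": {"deltas": [[0.0, 0, 0, 0, 0], [0.0, 0, 0, 0, 0], [-0.005, 0, -0.02, 0, 0], [-0.005, 0, -0.06, 0, 0], [-0.005, 0, -0.11, 0, 0], [-0.005, 0, -0.16, 0, 0], [-0.005, 0, -0.21, 0, 0], [-0.005, 0, -0.25, 0, 0]], "force": 100}}

```text
t: 8.08
tcp_pos: [0.4867, 0.2053, 0.3221]
tool_rot: [0.993, 0.114, 0.004, -0.0]
force: [0.9, 0.6, -2.1]
finger_gap: 0.067
```

```bash
python3 v.py 8 .12 .32
```

```text
t 8.08 tcp [0.4867 0.2053 0.3221] yaw 0.2292 F [ 0.9  0.6 -2.1] M [-0.03  0.14 -0.04] gap 0.067 q [0.19 0.3  1.58 0.   1.26 1.53] units [-0.0106  0.004   0.3802] dist 0.152 ('twist', np.float64(-0.012))
plane 18087 [0.5603 0.2188 0.2723] [0.216 0.049 0.975] tilt 0.223 tilt_x 0.221
```

View pics/v8.png

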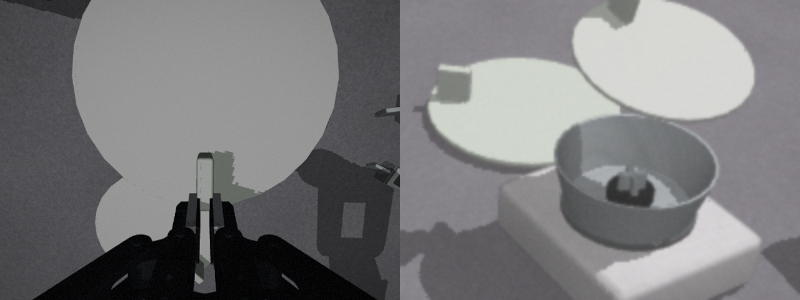

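Request:
{"api": "move_arm", "payload": {"deltas": [[-0.02, 0.05, 0, 0, 0], [-0.06, 0.14, 0, 0, 0], [-0.1, 0.235, 0, 0, 0], [-0.139, 0.33, 0, 0, 0], [-0.178, 0.425, 0, 0, 0], [-0.217, 0.52, 0, 0, 0], [-0.256, 0.615, 0, 0, 0], [-0.294, 0.71, 0, 0, 0]]}}

```text
t: 8.85
tcp_pos: [0.4342, -0.1004, 0.3188]
tool_rot: [0.993, 0.114, 0.001, 0.001]
force: [1.0, -0.5, -1.0]
finger_gap: 0.068
```

Request:
{"api": "move_arm", "payload": {"deltas": [[-0.039, 0.095, 0, 0, 0], [-0.078, 0.19, 0, 0, 0], [-0.117, 0.285, 0, 0, 0], [-0.156, 0.38, 0, 0, 0], [-0.195, 0.475, 0, 0, 0], [-0.234, 0.57, 0, 0, 0], [-0.27, 0.66, 0, 0, 0], [-0.29, 0.71, 0, 0, 0]]}}

```text
t: 9.52
tcp_pos: [0.3853, -0.4067, 0.3184]
tool_rot: [0.994, 0.113, 0.0, 0.002]
force: [0.8, 0.3, -1.5]
finger_gap: 0.071
```

```bash
python3 v.py 9 .12 .32; python3 - <<'E'
from h import *
from station import manip
c=manip.get_calibration("top"); p,d=manip.snapshot("top"); W=cloud(p,d,c["pose"],c["vfov"],[c["cx"],c["cy"]])
np.savez("top9.npz",p=p,d=d,pose=c["pose"],v=c["vfov"],c=[c["cx"],c["cy"]])
cv2.imwrite("pics/t9.png",p[:,:,::-1]); cv2.imwrite("pics/t9c.png",cv2.resize(p[170:290,150:270,::-1],None,fx=5,fy=5,interpolation=cv2.INTER_CUBIC))
E
```

```text
t 9.52 tcp [ 0.3853 -0.4067  0.3184] yaw 0.2262 F [ 0.8  0.3 -1.5] M [-0.01  0.1   0.05] gap 0.071 q [-1.01  0.36  1.5  -0.    1.28  0.33] units [ 0.5823 -1.4318  0.3645] dist 0.635 ('twist', np.float64(-0.018))
plane 18099 [ 0.4586 -0.3937  0.2677] [0.226 0.057 0.973] tilt 0.235 tilt_x 0.233
```

View pics/t9.png

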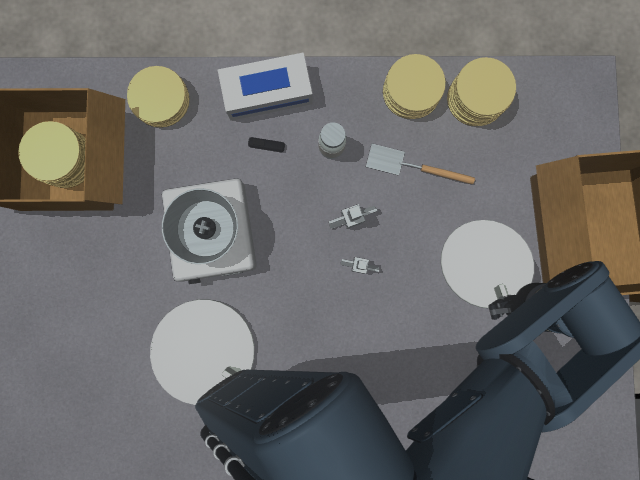

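View pics/t9c.png

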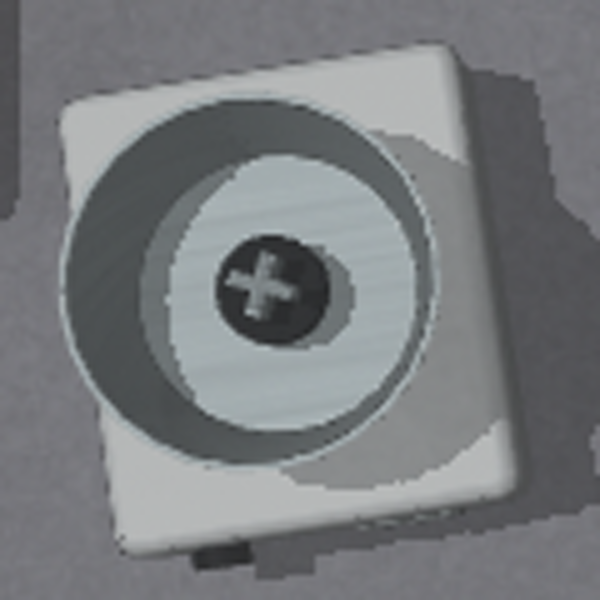

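The top view shows the lid hanging clear over the free area, and the bare spindle cross at top-view (202,227). I lower the lid until its far edge is nearly on the table.

Request:
{"api": "move_arm", "payload": {"deltas": [[0, 0, 0.04, 0, 0], [0, 0, 0.12, 0, 0], [0, 0, 0.2, 0, 0], [0, 0, 0.28, 0, 0], [0, 0, 0.36, 0, 0], [0, 0, 0.44, 0, 0], [0, 0, 0.5, 0, 0], [0, 0, 0.53, 0, 0]]}}

```text
t: 10.33
tcp_pos: [0.3854, -0.3981, 0.1038]
tool_rot: [0.993, 0.115, -0.001, -0.003]
force: [0.8, -0.0, -1.1]
finger_gap: 0.065
```

Request:
{"api": "move_arm", "payload": {"deltas": [[-0.005, 0, 0.025, 0, 0], [-0.01, 0, 0.045, 0, 0], [-0.016, 0, 0.065, 0, 0], [-0.022, 0, 0.085, 0, 0], [-0.028, 0, 0.105, 0, 0], [-0.035, 0, 0.125, 0, 0], [-0.038, 0, 0.137, 0, 0], [-0.038, 0, 0.137, 0, 0]], "force": 20}}

```text
t: 11.0
tcp_pos: [0.3707, -0.4049, 0.0518]
tool_rot: [0.993, 0.114, -0.0, -0.0]
force: [-2.0, -0.4, 3.1]
finger_gap: 0.064
```

```bash
python3 v.py 10 -.05 .12
```

```text
t 11.0 tcp [ 0.3707 -0.4049  0.0518] yaw 0.2282 F [-2.  -0.4  3.1] M [ 0.03 -0.02  0.03] gap 0.064 q [-1.03  0.72  1.76 -0.    0.66  0.31] units [ 0.6196 -1.4164 -0.2949] dist 0.63 ('twist', np.float64(-0.014))
plane 18054 [ 0.4442 -0.3913  0.0156] [0.035 0.006 0.999] tilt 0.035 tilt_x 0.035
```

View pics/v10.png

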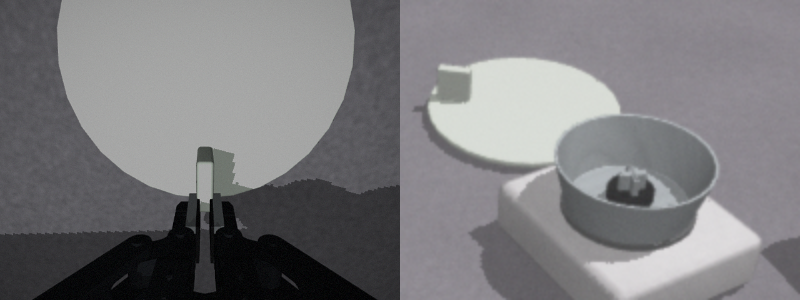

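Request:
{"api": "move_arm", "payload": {"deltas": [[0, 0, 0.008, 0, 0], [0, 0, 0.01, 0, 0], [0, 0, 0.01, 0, 30], [0, 0, 0.01, 0, 40], [0, 0, 0.0, 0, 40], [0, 0, -0.08, 0, 50], [0, 0, -0.16, 0, 60], [0, 0, -0.26, 0, 70]]}}

```text
t: 11.77
tcp_pos: [0.3707, -0.4032, 0.1559]
tool_rot: [0.993, 0.114, -0.001, -0.002]
force: [-0.1, -0.3, 0.1]
finger_gap: 0.696
```

```bash
python3 v.py 11 -.05 .12;  python3 - <<'E'
from h import *
from station import manip
p,W=load("top9.npz")
# bowl rim circle
w=W[160:300,140:270].reshape(-1,3); q=w[(w[:,2]>.134)&(w[:,2]<.146)]
print("rim",len(q),cv2.minEnclosingCircle((q[:,:2]*1000).astype(np.float32)), cv2.fitEllipse((q[:,:2]*1000).astype(np.float32)))
w=W[205:250,180:225].reshape(-1,3); q=w[(w[:,2]>.112)&(w[:,2]<.132)]
print("spindle",len(q),q.mean(0),cv2.minAreaRect((q[:,:2]*1000).astype(np.float32)))
xy=(q[:,:2]-q[:,:2].mean(0))
for s in q: pass
# fourfold angle
r=np.hypot(*xy.T); a=np.arctan2(xy[:,1],xy[:,0]); m=r>.006
print("ang4",np.degrees(np.angle((r[m]*np.exp(4j*a[m])).sum())/4))
w=W[205:250,180:225].reshape(-1,3); k=w[(w[:,2]>.09)&(w[:,2]<.11)]; print("collar",len(k),k.mean(0),cv2.minEnclosingCircle((k[:,:2]*1000).astype(np.float32)))
E
```

```text
t 11.77 tcp [ 0.3707 -0.4032  0.1559] yaw 0.2295 F [-0.1 -0.3  0.1] M [ 0.02  0.   -0.04] gap 0.696 q [-1.03  0.55  1.71  0.    0.9   0.31] units [ 0.6204 -1.4115 -0.0293] dist 0.617 ('twist', np.float64(-0.011))
plane 10663 [ 0.4568 -0.3855  0.0124] [-0.005 -0.002  1.   ] tilt 0.006 tilt_x -0.006
rim 565 ((549.3043823242188, 219.84034729003906), 87.93492126464844) ((549.1925659179688, 218.98385620117188), (168.90313720703125, 169.622314453125), 143.81703186035156)
spindle 84 [0.54902199 0.21814867 0.12114192] ((549.533935546875, 218.93667602539062), (25.357046127319336, 25.026222229003906), 32.92233657836914)
ang4 -13.175462823539982
collar 362 [0.55105094 0.22428665 0.09961054] ((550.3635864257812, 222.2635498046875), 72.75871276855469)
```

View pics/v11.png

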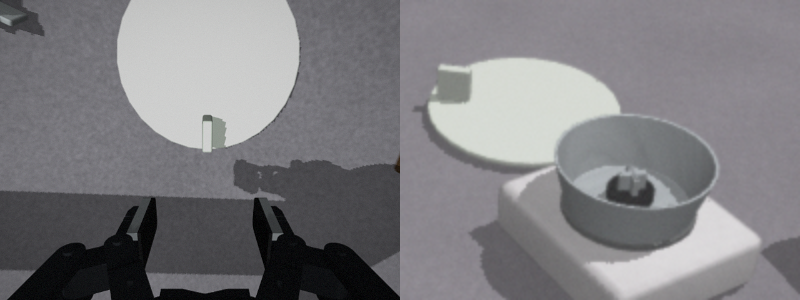

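The lid lies flat on the table: tilt 0.006 rad, top at z = 0.012, let go. I move above the larger paddle at (0.583, -0.140), square at 19.5°.

Request:
{"api": "move_arm", "payload": {"deltas": [[0.06, -0.05, -0.06, -0.22, 70], [0.15, -0.12, -0.06, -0.22, 70], [0.25, -0.2, -0.06, -0.22, 70], [0.35, -0.28, -0.06, -0.22, 70], [0.45, -0.36, -0.06, -0.22, 70], [0.53, -0.42, -0.06, -0.22, 70], [0.58, -0.46, -0.06, -0.22, 70], [0.58, -0.46, -0.06, -0.22, 70]], "force": 80}}

```text
t: 12.53
tcp_pos: [0.5581, -0.168, 0.1801]
tool_rot: [0.985, 0.171, 0.001, -0.001]
force: [1.2, 0.7, 0.3]
finger_gap: 0.7
```

```bash
python3 - <<'E'
from h import *
from station import manip
to([.583,-.1397,.088],.34)
c=manip.get_calibration("wrist"); p,d=manip.snapshot("wrist")
cv2.imwrite("pics/w12.png",p[:,:,::-1]); W=cloud(p,d,c["pose"],c["vfov"],[c["cx"],c["cy"]])
w=W[:320].reshape(-1,3); w=w[np.hypot(w[:,0]-.583,w[:,1]+.14)<.08]
for lo,hi in((.1,.115),(.03,.06)):
    q=w[(w[:,2]>lo)&(w[:,2]<hi)]; 
    if len(q)>20: print(len(q),q.mean(0).round(4),cv2.minAreaRect((q[:,:2]*1000).astype(np.float32)))
E
```

```text
t 12.53 tcp [ 0.5581 -0.168   0.1801] yaw 0.3435 F [1.2 0.7 0.3] M [-0.03 -0.02  0.01] gap 0.7 q [-0.49  0.55  1.6   0.    0.99  0.74] units [ 0.082  -0.0453  0.2304] dist 0.1 ('twist', np.float64(0.007))
2623 [ 0.5876 -0.1402  0.1081] ((586.6150512695312, -140.23582458496094), (25.843002319335938, 25.991817474365234), 20.01555061340332)
4265 [ 0.5931 -0.1419  0.0428] ((586.7276611328125, -140.34872436523438), (45.785282135009766, 125.82327270507812), 19.966100692749023)
```

View pics/w12.png

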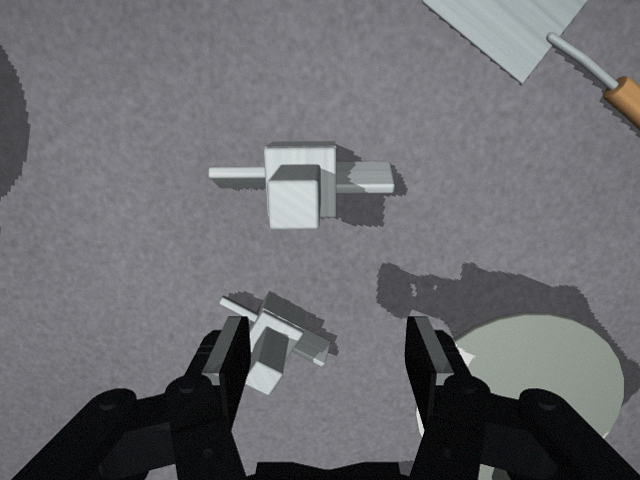

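Request:
{"api": "move_arm", "payload": {"deltas": [[0.086, -0.043, 0, 0, 70], [0.086, -0.043, 0.03, 0, 70], [0.086, -0.043, 0.11, 0, 70], [0.086, -0.043, 0.19, 0, 70], [0.086, -0.043, 0.228, 0, 70], [0.086, -0.043, 0.228, 0, 40], [0.086, -0.043, 0.228, 0, 10], [0.086, -0.043, 0.228, 0, 0]], "force": 80}}

```text
t: 13.25
tcp_pos: [0.5826, -0.1455, 0.0899]
tool_rot: [0.986, 0.169, 0.0, 0.0]
force: [1.5, -7.9, -5.0]
finger_gap: 0.292
```

Request:
{"api": "move_arm", "payload": {"deltas": [[0, 0, 0, 0, 0], [0, 0, 0, 0, 0], [0, 0, -0.05, 0, 0], [0, 0, -0.13, 0, 0], [0, 0, -0.22, 0, 0], [0, 0, -0.31, 0, 0], [0, 0, -0.4, 0, 0], [0, 0, -0.45, 0, 0]]}}

```text
t: 13.92
tcp_pos: [0.5837, -0.1458, 0.2747]
tool_rot: [0.986, 0.169, 0.003, 0.002]
force: [0.6, 0.5, -1.4]
finger_gap: 0.289
```

```bash
python3 - <<'E'
from h import *
from station import manip
to([.42,.15,.27],.34)
c=manip.get_calibration("wrist"); p,d=manip.snapshot("wrist")
cv2.imwrite("pics/w13.png",p[:,:,::-1])
E
```

```text
t 13.92 tcp [ 0.5837 -0.1458  0.2747] yaw 0.3394 F [ 0.6  0.5 -1.4] M [-0.01 -0.1  -0.  ] gap 0.289 q [-0.43  0.46  1.46  0.    1.21  0.8 ] units [-0.1398 -0.8336  0.0061] dist 0.338 ('twist', np.float64(-0.001))
```

View pics/w13.png

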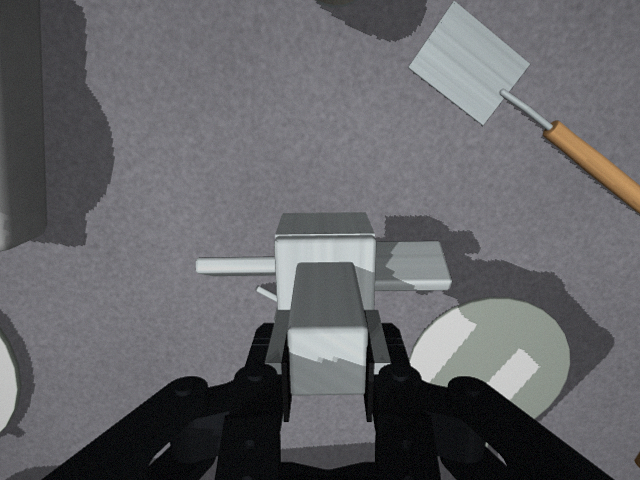

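The paddle is gripped (gap 24.6 mm) and lifted; the hub and the grip's top face show in the wrist picture at about (325,270) and (327,360). Next I work out a viewing pose for the spindle.

```bash
python3 - <<'E'
from h import *
from station import manip
s=manip.sense(); c=manip.get_calibration("wrist")
T=np.eye(4); T[:3,:3]=R.from_quat(s["tool_rot"]).as_matrix(); T[:3,3]=s["tcp_pos"]
X=np.linalg.inv(T)@c["pose"]; np.save("X.npy",X); print(X.round(3),c["vfov"],c["cx"],c["cy"])
f=240/np.tan(np.radians(c["vfov"])/2)
def pr(pt):
    q=np.linalg.inv(X)@np.append(pt,1); return q[0]/q[2]*f+c["cx"],q[1]/q[2]*f+c["cy"]
for z in(.12,.15,.18,.2):
  for a in(.06,.09,.12,.15): print(z,a,np.round(pr([a,0,z])))
p,d=manip.snapshot("wrist"); c=manip.get_calibration("wrist"); W=cloud(p,d,c["pose"],c["vfov"],[c["cx"],c["cy"]])
s=manip.sense(); to([.42,.15,.30],.34)
Rm=R.from_quat(s["tool_rot"]).as_matrix(); L=(W-s["tcp_pos"])@Rm
np.save("L13.npy",L)
for (x,y) in [(327,350),(327,380),(327,335),(327,250),(300,250),(355,250),(327,225),(290,350),(360,350),(230,265),(430,260)]: print((x,y),L[y,x].round(4))
E
```

```text
[[ 0.001 -0.945 -0.327  0.085]
 [ 1.     0.001  0.     0.001]
 [ 0.    -0.327  0.945 -0.132]
 [ 0.     0.     0.     1.   ]] 60.54660697364694 327.30860334732773 245.7003868441894
0.12 0.06 [326. 148.]
0.12 0.09 [326.  94.]
0.12 0.12 [326.  36.]
0.12 0.15 [326. -27.]
0.15 0.06 [326. 143.]
0.15 0.09 [326.  95.]
0.15 0.12 [326.  44.]
0.15 0.15 [326. -12.]
0.18 0.06 [326. 139.]
0.18 0.09 [326.  96.]
0.18 0.12 [326.  50.]
0.18 0.15 [326.   0.]
0.2 0.06 [326. 137.]
0.2 0.09 [326.  96.]
0.2 0.12 [326.  53.]
0.2 0.15 [326.   7.]
t 14.02 tcp [ 0.5847 -0.1462  0.2749] yaw 0.3394 F [ 0.3  0.4 -1.8] M [-0.05 -0.01 -0.02] gap 0.294 q [-0.43  0.46  1.46  0.    1.21  0.8 ] units [-0.1411 -0.8349 -0.0709] dist 0.34 ('twist', np.float64(-0.001))
(327, 350) [ 0.011   0.0007 -0.0196]
(327, 380) [-0.0006  0.0008 -0.0192]
(327, 335) [ 0.0164  0.0007 -0.0194]
(327, 250) [0.023  0.0007 0.0412]
(300, 250) [ 0.0232 -0.0114  0.0407]
(355, 250) [0.0232 0.0132 0.0408]
(327, 225) [0.0281 0.0006 0.0638]
(290, 350) [ 0.0099 -0.0112 -0.0178]
(360, 350) [ 0.0108  0.0113 -0.0192]
(230, 265) [ 0.011  -0.0464  0.0532]
(430, 260) [0.009  0.0537 0.0654]
```

Request:
{"api": "move_arm", "payload": {"deltas": [[-0.002, -0.05, -0.02, 0.1, 0], [-0.004, -0.14, -0.04, 0.2, 0], [-0.006, -0.24, -0.06, 0.3, 0], [-0.008, -0.34, -0.073, 0.4, 0], [-0.01, -0.44, -0.073, 0.5, 0], [-0.01, -0.54, -0.073, 0.6, 0], [-0.01, -0.63, -0.073, 0.7, 0], [-0.01, -0.7, -0.073, 0.8, 0]]}}

```text
t: 14.68
tcp_pos: [0.4823, 0.1199, 0.297]
tool_rot: [1.0, -0.031, -0.002, -0.0]
force: [0.1, 0.1, -2.2]
finger_gap: 0.288
```

```bash
python3 -c "
from h import *
to([.4415,.2407,.304],-.2)"
```

```text
t 14.68 tcp [0.4823 0.1199 0.297 ] yaw -0.0622 F [ 0.1  0.1 -2.2] M [ 0.04 -0.01 -0.  ] gap 0.288 q [0.02 0.29 1.68 0.   1.18 1.65] units [-0.1205 -0.295  -0.0169] dist 0.128 ('twist', np.float64(0.276))
```

Request:
{"api": "move_arm", "payload": {"deltas": [[-0.04, -0.09, -0.01, 0.1, 0], [-0.08, -0.18, -0.017, 0.2, 0], [-0.11, -0.25, -0.017, 0.276, 0], [-0.12, -0.29, -0.017, 0.276, 0], [-0.12, -0.29, -0.017, 0.276, 0], [-0.12, -0.29, -0.017, 0.276, 0], [-0.12, -0.29, -0.017, 0.276, 0], [-0.12, -0.29, -0.017, 0.276, 0]]}}

```text
t: 15.35
tcp_pos: [0.4444, 0.2352, 0.3045]
tool_rot: [0.995, -0.1, -0.0, 0.0]
force: [0.2, -0.3, -3.2]
finger_gap: 0.286
```

```bash
cat > sp.py <<'E'
from h import *
from station import manip
import sys
k=sys.argv[1]
c=manip.get_calibration("wrist"); s=manip.sense(); p,d=manip.snapshot("wrist"); W=cloud(p,d,c["pose"],c["vfov"],[c["cx"],c["cy"]])
np.savez(f"w{k}.npz",p=p,d=d,pose=c["pose"],v=c["vfov"],c=[c["cx"],c["cy"]],tcp=s["tcp_pos"],rot=s["tool_rot"])
cv2.imwrite(f"pics/w{k}.png",p[:,:,::-1])
w=W.reshape(-1,3); m=np.hypot(w[:,0]-.5505,w[:,1]-.2188)<.022
q=w[m&(w[:,2]>.114)&(w[:,2]<.132)]
Rm=R.from_quat(s["tool_rot"]).as_matrix(); L=(q-s["tcp_pos"])@Rm
print("zs",np.percentile(q[:,2],[5,50,95]).round(4),len(q))
(a,b),r=cv2.minEnclosingCircle((q[:,:2]*1000).astype(np.float32)); print("circ",a,b,r)
rect=cv2.minAreaRect((q[:,:2]*1000).astype(np.float32)); print("rect",rect)
xy=q[:,:2]-np.array([a,b])/1000; r=np.hypot(*xy.T); an=np.arctan2(xy[:,1],xy[:,0]); m=r>.007
A=np.angle((np.exp(4j*an[m])).sum())/4; print("ang4 deg",np.degrees(A),"rad",A)
print("spindle in tool xyz",((np.array([a/1000,b/1000,.124])-s["tcp_pos"])@Rm).round(4)); to([a/1000,b/1000,.29],A)
E
python3 sp.py 15
```

```text
zs [0.1197 0.1221 0.1243] 824
circ 551.8009033203125 219.1321258544922 15.32298469543457
rect ((551.7589721679688, 219.25489807128906), (25.413795471191406, 25.762603759765625), 33.40449523925781)
ang4 deg -13.070049462785818 rad -0.2281153965241286
spindle in tool xyz [ 0.1086 -0.0058  0.1804]
t 15.4 tcp [0.4446 0.2351 0.3047] yaw -0.2004 F [-0.8 -0.8 -2.1] M [-0.05 -0.    0.02] gap 0.291 q [ 0.26  0.29  1.65 -0.    1.2   2.04] units [ 0.2707 -0.0142  0.0366] dist 0.109 ('twist', np.float64(0.055))
```

View pics/w15.png

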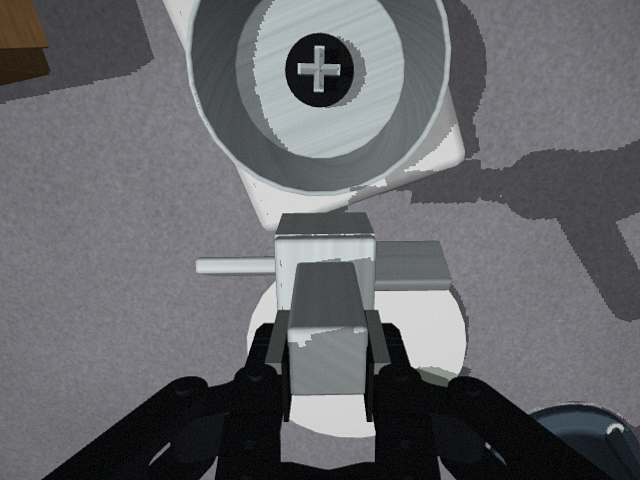

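The spindle cross is at wrist pixel (319,69), nearly square with the tool. I work out the paddle's offset in the hand from the same camera.

```bash
python3 - <<'E'
from h import *
z=np.load("w15.npz"); W=cloud(z["p"],z["d"],z["pose"],float(z["v"]),z["c"]); Rm=R.from_quat(z["rot"]).as_matrix(); L=(W-z["tcp"])@Rm
P=L[200:440,190:460].reshape(-1,3)
for nm,lo,hi in(("griptop",-.024,-.014),("hubtop",.037,.044),("front",.046,.085),("gripfront",-.012,.035)):
    q=P[(P[:,2]>lo)&(P[:,2]<hi)&(abs(P[:,1])<.026)&(P[:,0]>-.02)]
    if nm=="gripfront": q=q[abs(q[:,1])<.009]
    print(nm,len(q),"x",np.percentile(q[:,0],[1,5,50,95,99]).round(4),"y",np.percentile(q[:,1],[1,5,50,95,99]).round(4),"z",np.median(q[:,2]).round(4))
    if nm in("front","gripfront"):
        print(" slope x vs z",np.polyfit(q[:,2],q[:,0],1).round(3)," x vs y",np.polyfit(q[:,1],q[:,0],1).round(4))
# spindle ridge lines, image
p=z["p"]; g=cv2.cvtColor(p[35:105,285:355],cv2.COLOR_RGB2GRAY); Wc=W[35:105,285:355]
m=(g>110)&(np.hypot(Wc[...,0]-.5518,Wc[...,1]-.2192)<.018)&(Wc[...,2]>.112)
q=Wc[m]; print(m.sum(),q.mean(0),cv2.minAreaRect((q[:,:2]*1000).astype(np.float32)))
best=[]
for cx in np.arange(.548,.556,.0005):
  for cy in np.arange(.215,.223,.0005):
    for a in np.radians(np.arange(-25,5,1.)):
      d=q[:,:2]-[cx,cy]; u=d@[np.cos(a),np.sin(a)]; v=d@[-np.sin(a),np.cos(a)]
      ins=((abs(u)<.0155)&(abs(v)<.0037))|((abs(v)<.0155)&(abs(u)<.0037)); best.append((ins.mean(),cx,cy,np.degrees(a)))
b=np.array(best); t=b[b[:,0]>=b[:,0].max()-.005]; print(b[:,0].max(),t.mean(0),t.std(0))
E
```

```text
griptop 7151 x [-0.0063 -0.0045  0.0088  0.0188  0.0193] y [-0.0239 -0.0166  0.0004  0.0173  0.0245] z -0.0192
hubtop 4209 x [-0.0053 -0.0017  0.0198  0.0284  0.0288] y [-0.0232 -0.022  -0.0015  0.0208  0.022 ] z 0.0408
front 2155 x [0.0002 0.0081 0.0286 0.0289 0.0291] y [-0.0254 -0.0224  0.0002  0.0242  0.0258] z 0.0619
 slope x vs z [0.104 0.02 ]  x vs y [-0.1292  0.0269]
gripfront 2509 x [0.0182 0.0184 0.0188 0.0193 0.0195] y [-0.0088 -0.0081 -0.0001  0.0081  0.0088] z 0.0066
 slope x vs z [-0.004  0.019]  x vs y [0.0066 0.0188]
749 [0.55156948 0.21930992 0.1221526 ] ((551.4825439453125, 219.16856384277344), (25.417638778686523, 25.257585525512695), 31.39458465576172)
1.0 [  0.9975968   0.5517      0.2192    -13.       ] [1.96220807e-03 2.44948974e-04 2.44948974e-04 6.32455532e-01]
```

The paddle's centre is 5.8 mm ahead of the TCP, and the spindle is at (0.5517, 0.2192) at -13° in the same camera, so the bias cancels. I move above it with the twist matched.

Request:
{"api": "move_arm", "payload": {"deltas": [[0.06, -0.004, 0, 0.053, 0], [0.13, -0.008, 0, 0.053, 0], [0.2, -0.012, 0.02, 0.053, 0], [0.25, -0.015, 0.06, 0.053, 0], [0.256, -0.015, 0.11, 0.053, 0], [0.256, -0.015, 0.16, 0.053, 0], [0.256, -0.015, 0.195, 0.053, 0], [0.256, -0.015, 0.2, 0.053, 0]]}}

```text
t: 16.07
tcp_pos: [0.5444, 0.2201, 0.2216]
tool_rot: [0.994, -0.113, -0.003, 0.001]
force: [0.7, 0.2, -2.6]
finger_gap: 0.29
```

Request:
{"api": "move_arm", "payload": {"deltas": [[0, 0, 0, 0, 0], [0, 0, 0, 0, 0], [0, 0, 0, 0, 0], [0, 0, 0, 0, 0], [0, 0, 0, 0, 0], [0, 0, 0, 0, 0], [0, 0, 0, 0, 0], [0, 0, 0, 0, 0]]}}

```text
t: 16.73
tcp_pos: [0.5459, 0.222, 0.2254]
tool_rot: [0.994, -0.112, 0.0, -0.0]
force: [-0.1, 0.2, -2.6]
finger_gap: 0.286
```

```bash
python3 -c "
from h import *
from station import manip
to([.546,.2205,.2128],-.227)
p,d=manip.snapshot('wrist'); cv2.imwrite('pics/w16.png',p[:,:,::-1])
p,d=manip.snapshot('scene'); cv2.imwrite('pics/s16.png',cv2.resize(p[100:300,330:560,::-1],None,fx=3,fy=3))
"
```

```text
t 16.73 tcp [0.5459 0.222  0.2254] yaw -0.2251 F [-0.1  0.2 -2.6] M [-0.01  0.03  0.  ] gap 0.286 q [0.2  0.5  1.54 0.   1.1  1.99] units [0.001  0.0037 0.0314] dist 0.013 ('twist', np.float64(0.004))
```

View pics/w16.png

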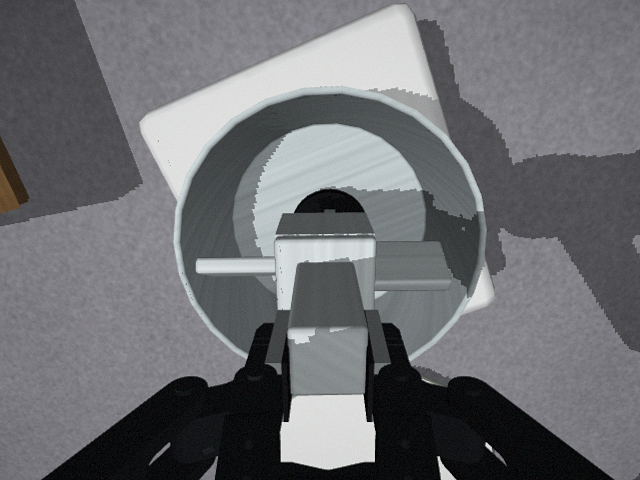

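View pics/s16.png

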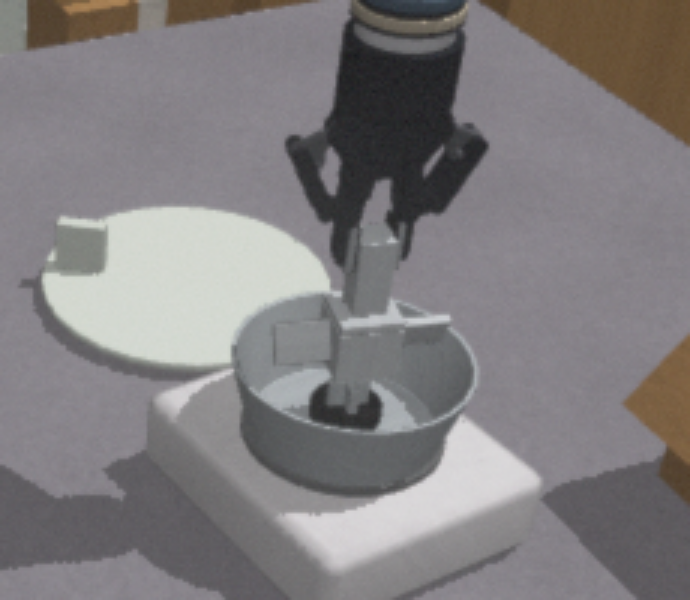

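The view shows the collar about 2 px right of the hub's centre column, which agrees with the 1.5 mm y correction. I apply it and go down onto the spindle.

Request:
{"api": "move_arm", "payload": {"deltas": [[0.001, 0.004, 0.005, 0.004, 0], [0.001, 0.004, 0.015, 0.004, 0], [0.001, 0.004, 0.025, 0.004, 0], [0.001, 0.004, 0.032, 0.004, 0], [0.001, 0.004, 0.037, 0.004, 0], [0.001, 0.004, 0.042, 0.004, 0], [0.001, 0.004, 0.047, 0.004, 0], [0.001, 0.004, 0.05, 0.004, 0]]}}

```text
t: 17.5
tcp_pos: [0.5459, 0.2203, 0.2048]
tool_rot: [0.994, -0.113, -0.0, 0.0]
force: [0.7, 0.3, -2.5]
finger_gap: 0.293
```

```bash
python3 -c "
from h import *
to([.546,.2205,.1788],-.227)"
```

```text
t 17.5 tcp [0.5459 0.2203 0.2048] yaw -0.2272 F [ 0.7  0.3 -2.5] M [-0.04  0.03 -0.02] gap 0.293 q [ 0.19  0.52  1.56 -0.    1.05  1.99] units [ 0.0002 -0.0006  0.065 ] dist 0.026 ('twist', np.float64(-0.0))
```

No contact force 8 mm below the spindle's top, so it is meshing. I carry on down.

Request:
{"api": "move_arm", "payload": {"deltas": [[0, 0, 0.006, 0, 0], [0, 0, 0.012, 0, 0], [0, 0, 0.018, 0, 0], [0, 0, 0.024, 0, 0], [0, 0, 0.03, 0, 0], [0, 0, 0.034, 0, 0], [0, 0, 0.036, 0, 0], [0, 0, 0.036, 0, 0]]}}

```text
t: 18.17
tcp_pos: [0.5458, 0.2202, 0.1905]
tool_rot: [0.994, -0.113, -0.0, 0.0]
force: [0.2, 1.5, -2.0]
finger_gap: 0.293
```

```bash
python3 -c "
from h import *
to([.546,.2205,.1788],-.227)"
```

```text
t 18.17 tcp [0.5458 0.2202 0.1905] yaw -0.2272 F [ 0.2  1.5 -2. ] M [ 0.07  0.01 -0.03] gap 0.293 q [ 0.19  0.54  1.58 -0.    1.02  1.99] units [ 0.0003 -0.0007  0.0292] dist 0.012 ('twist', np.float64(-0.0))
```

Request:
{"api": "move_arm", "payload": {"deltas": [[0, 0, 0.0, 0, 0], [0, 0, 0.006, 0, 0], [0, 0, 0.012, 0, 0], [0, 0, 0.018, 0, 0], [0, 0, 0.023, 0, 0], [0, 0, 0.028, 0, 0], [0, 0, 0.03, 0, 0], [0, 0, 0.03, 0, 0]], "force": 120}}

```text
t: 18.83
tcp_pos: [0.5464, 0.2205, 0.1801]
tool_rot: [0.994, -0.113, 0.001, -0.0]
force: [-2.8, -0.3, 8.7]
finger_gap: 0.283
```

```bash
python3 -c "
from h import *
to([.546,.2205,.1788],-.227)"
```

```text
t 18.83 tcp [0.5464 0.2205 0.1801] yaw -0.227 F [-2.8 -0.3  8.7] M [-0.27  0.41 -0.03] gap 0.283 q [ 0.19  0.56  1.59 -0.    1.    1.99] units [-0.0011  0.0001  0.0033] dist 0.001 ('twist', np.float64(0.0))
```

Request:
{"api": "move_arm", "payload": {"deltas": [[0, 0, 0.002, 0, 0], [0, 0, 0.004, 0, 0], [0, 0, 0.006, 0, 0], [0, 0, 0.008, 0, 0], [0, 0, 0.009, 0, 0], [0, 0, 0.009, 0, 0], [0, 0, 0.009, 0, 0], [0, 0, 0.009, 0, 0]]}}

```text
t: 19.5
tcp_pos: [0.5466, 0.2206, 0.1793]
tool_rot: [0.994, -0.113, 0.002, -0.0]
force: [-5.2, -0.3, 20.8]
finger_gap: 0.285
```

```bash
python3 - <<'E'
from h import *
from station import manip
to([.546,.2205,.1788],-.227)
s=manip.sense(); c=manip.get_calibration("wrist"); p,d=manip.snapshot('wrist')
W=cloud(p,d,c["pose"],c["vfov"],[c["cx"],c["cy"]]); L=(W-s["tcp_pos"])@R.from_quat(s["tool_rot"]).as_matrix(); P=L[200:440,190:460].reshape(-1,3)
q=P[(P[:,2]>.034)&(P[:,2]<.047)&(abs(P[:,1])<.02)&(P[:,0]>.021)&(P[:,0]<.027)]; print("hubtop tool z",np.median(q[:,2]),"-> underside world",s["tcp_pos"][2]-np.median(q[:,2])-.048)
q=P[(P[:,2]>-.012)&(P[:,2]<.035)&(abs(P[:,1])<.009)&(P[:,0]>.01)]; print("gripfront slope",np.polyfit(q[:,2],q[:,0],1).round(4))
p2,_=manip.snapshot('scene'); 
c3=manip.get_calibration("top"); p3,d3=manip.snapshot('top'); W=cloud(p3,d3,c3["pose"],c3["vfov"],[c3["cx"],c3["cy"]])
w=W.reshape(-1,3); q=w[(np.hypot(w[:,0]-.457,w[:,1]+.385)<.06)&(w[:,2]>0)&(w[:,2]<.03)]; print("lid plane",plane(q))
a=cv2.resize(p,(400,300)); b=cv2.resize(p2[130:290,330:543],(400,300)); cv2.imwrite("pics/f.png",np.vstack([np.hstack([a,b]),cv2.resize(p3[120:360],(800,300))])[:,:,::-1])
E
```

```text
t 19.5 tcp [0.5466 0.2206 0.1793] yaw -0.2266 F [-5.2 -0.3 20.8] M [-0.59  1.2  -0.05] gap 0.285 q [ 0.19  0.56  1.59 -0.    0.99  1.99] units [-0.0015  0.0005  0.0013] dist 0.001 ('twist', np.float64(0.001))
hubtop tool z 0.040950479387902534 -> underside world 0.09036561470772873
gripfront slope [-0.0069  0.0188]
lid plane (array([ 0.45680733, -0.38506373,  0.01260773]), array([6.55107728e-04, 3.17527261e-04, 9.99999735e-01]))
```

View pics/f.png

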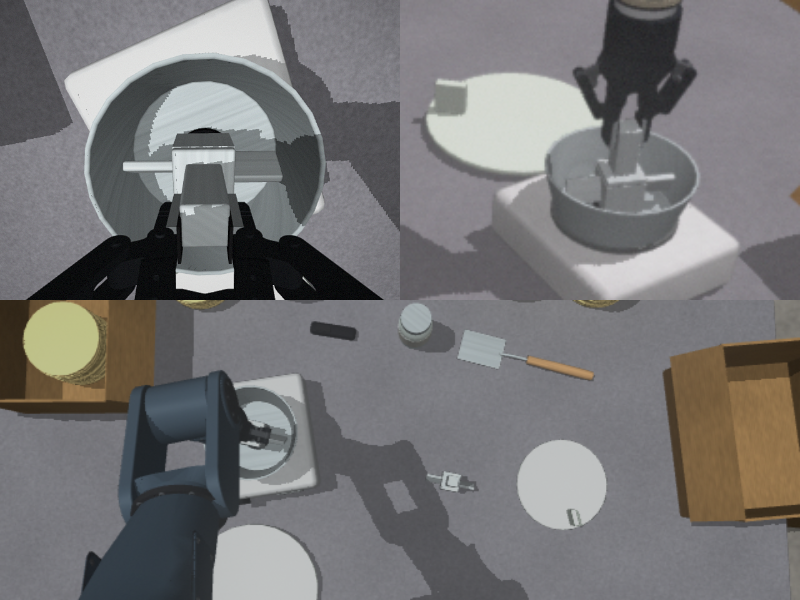

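The picture shows the paddle seated in the bowl, gripped at about (205,210) in the wrist panel. Its underside is at z = 0.0904 (33.6 mm below the spindle's top), and the push rose from 8.7 to 20.8 N, so the collar is on its stop. The lid lies flat at about (562,485) in the top panel, and the bystanders are untouched. I hand the job in.

```bash
python3 -c "
from h import *
from station import manip
to([.546,.2205,.1788],-.227)
print(np.abs(manip.sense()['qd']).max()); print(manip.sign_off())"
```

```text
t 19.65 tcp [0.5466 0.2206 0.1793] yaw -0.2266 F [-5.8 -0.2 20.6] M [-0.57  1.24 -0.05] gap 0.282 q [ 0.19  0.56  1.59 -0.    0.99  1.99] units [-0.0015  0.0005  0.0013] dist 0.001 ('twist', np.float64(0.001))
0.0010632194004502984
the job is handed in; nothing more can be done
None
```

The job is done and handed in at 19.7 s. The smaller lid is off the mixer and flat on the table, and the larger paddle is meshed on the spindle and held down; `sign_off` gave no verdict.

**Lid:** The first two lifts failed. The full pinch raised the lid nearly flat, and setting it back left it about 7 mm off and tilted 0.05 rad. A corner pinch then reached only 0.087 rad with the far edge too high. Pushing the plug against the far inner rim tipped it to 0.245 rad, with the far edge 0 to 7 mm from rim height by two estimates. I laid it at about (0.46, -0.39), and the last check gave a tilt below 0.01 rad and the top at z = 0.0126.

**Paddle:** It went on at the measured spindle angle of about -13° without catching, so I did no extra turning to find the mesh. Last checks:
- **Depth:** its underside was 33.6 mm below the spindle's top.
- **Upright:** it stood within about 0.01 rad.
- **Force:** the arm was at rest, pressing with 20.6 N (about 6 N sideways) and gripping at 120 N. The jump from 8.7 N over less than 1 mm suggests the collar is on its stop, but I could not measure its travel directly.

**Disagreements:** The wrist and top cameras differed by about 2 to 3 mm along the tool's x. I took paddle and spindle from the same camera so this cancelled.

**Bystanders:** The jar, spatula and box cutter look untouched in the last picture; I did not measure them again.

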